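Test piece under the jig's sprung roller

TASK

Pick up the waisted test piece (the flat metal bar with two wide ends and a narrow middle, not the straight bar), and slide it lengthwise into the marking jig from the jig's open end, so that its nose pushes the sprung roller up and the roller then bears on the middle of the wide end that went in. Leave the piece lying flat and straight on the jig's plate, held down by the roller, and let go of it.

Things in the scene. Friction and masses are not known exactly. Their poses are not given: they have to be found in the camera images.
- test_piece_mid (a point): Centre (half-way up) of the waisted test piece: a loose flat aluminium bar, 130 long (x) x 24 wide (y) x 9 mm thick (z), 60 g, flat on the desk at the start. Its two alike wide ends are 34 mm long, their middles 48 mm either side of this centre; the middle is 12 mm wide. Either end may go in first. A straight bar of the same size and metal, not wanted, lies 90 to 160 mm beside it.
- jig: Marking jig fixed on the desk: dark steel plate 150 (x) x 66 (y) x 6 mm thick with a sprung roller arm. Origin on the desk, mid-plate, below the roller's axle. x points from the open front end (at -75 mm, no guides, facing the robot) to the hinge lugs (at +65 mm, 36 mm high). A piece well in has its centre at x = -48, y = 0, z = 10.5 mm, its near end past the plate's edge.
- roller_mid (a point): Middle of the loose-turning dark roller, 26 mm diameter, 26 mm wide along y, between the two bars of the arm; it rises with the arm. At rest it is 22 mm above the desk with 3 mm between roller and plate. A 9 mm thick nose slid flat along the plate meets it 11 mm before the axle and lifts it, which takes 5 to 12 N; a nose carried more than 6 mm above the plate would jam.
- hold_down (a joint): Angle of the sprung hold-down arm: 0 rad at rest (roller down), about 0.09 when the roller rests on the 9 mm piece lying on the plate. A spring always drives it down, with about 5 N at the roller.

How it is judged (in metres and radians):
At the end, for the whole second after the job is handed in: The waisted test piece lies flat on the jig's plate with the roller on a wide end: its centre within 14 mm of x = -48, 12 mm of y = 0 and 3.5 mm of z = 10.5 mm in the jig's frame, within 0.2 rad of the jig's x axis, tilt under 0.08 rad, arm at 0.06 to 0.14 rad (value of joint hold_down between 0.06 and 0.14 rad and x of test_piece_mid in the frame of jig between -0.062 and -0.034 m and y of test_piece_mid in the frame of jig between -0.012 and 0.012 m and z of test_piece_mid in the frame of jig between 0.007 and 0.014 m and angle between the x axis of test_piece_mid and the x axis of jig, either way round below 0.2 rad and angle between the z axis of test_piece_mid and the z axis of jig, either way round below 0.08 rad); the robot touches nothing.
It also fails if it takes over 40 s, if anything falls off the work surface, if the arm or the gripper's body presses on something with over 40 N, if the wrist force passes 120 N, or if a joint passes its speed limit or range.

ROBOT

A 7-joint arm with a two-finger parallel gripper is mounted at the origin on a cart in front of the work surface, level with it; the furniture and walls round the work are solid. World frame = base frame: x ahead of the robot, y to its left, z up, the work surface at z = 0. Lengths are in mm, angles in rad, forces in N, time in s.
With the tool pointing down it reaches from about 425 to 875 mm from the base axis. Payload 8.4 kg.
Tool frame: the origin (TCP) lies on the centre line of the jaws, within the pads' length; the fingertips stand 17 mm ahead of it and the grasp point (between the pads) lies 2 mm behind it; y points along the fingers, x is the direction in which the jaws open and shut, and the axes are right-handed (so a half turn about y gives the same grasp; the last joint's range is limited). The gripper opens to 87 mm and grips with 3 to 60 N. Pads are 19 mm wide; open, the fingers measure 117 mm over their backs; the gripper's body (75 mm by 190 mm) begins 51 mm behind the grasp point.
Start: joints at [-0.099, 0.333, 0.04, 1.465, -0.013, 1.343, -0.059], TCP at [649.973, -0.013, 239.546] pointing down, gripper open.
Joint ranges: [-2.58, 2.58], [-0.38, 2.09], [-1.3, 1.39], [0.25, 2.4], [-1.5, 4.64], [0.08, 2.09], [-2.65, 2.65]. Speed limits (rad/s): [2.22, 2.22, 2.79, 2.79, 3.14, 3.14, 3.14].

INTERFACE

Orientations are given as a unit quaternion [x, y, z, w].
In Python, from plant import status, imaging, r, nets gives the robot as it stands.
- The arm moves only by the shell command python3 -m inch 'ROWS' [OPENING] [FORCE]. ROWS is JSON, a list of rows, each an object with "travel": the shift along the tool's x, y, z in m, a list of three; "yaw": the turn about the tool's y in rad. A call has exactly 8 rows; each row is the pose to reach, as a shift and turn from the pose commanded when the call began, along the tool's axes at that moment; what a row does not reach only later rows make up. A row lasts 1/10 s, in which the tool goes at most 50 mm and 8.59 degrees, less where a joint would pass 70% of its speed; a pose out of reach is approached as far as the arm can. A call with a gripper value outside its range is refused whole. OPENING is the closure, from 0 (fully open) to 1 (shut), set as the call begins (- or left out, the last holds). The fingers move at their own pace and stop on an object; FORCE is the grip in N (left out, the last holds). Time passes only in rows, so rows that repeat a pose let the fingers close, or fill a call up. It gives the time, the measured TCP pose, the force and the opening at its end, in the units of the state.
- status.get_state(): the state, without advancing time (a new reading comes with each control period).
- imaging.capture(name): name is "scene" or "side" or "wrist"; returns a dict with "image" (480x640x3 uint8, red, green, blue), "camera_matrix" (3x3 intrinsics, pixels), "dist_coeffs" ([k1, k2, p1, p2, k3] as OpenCV has them; the pictures are not rectified), "R" (3x3) and "t" (3): a world point X has camera coordinates R X + t. Camera axes: x right, y down, z forward; pixel columns grow to the right and rows downward; lengths in mm; the calibration is good to about 2 mm. A picture is of the moment at which its call begins. There is no depth.
- r.sign_off(): hands the job in, once; it reports no verdict.
Trained networks look in a picture, given as the dict that the camera call returned (one of the last four; its "shot" number tells which), for a name from the list of things; names that differ only in an ending like _2 or _b are one class to them, and where a whole thing is asked for, a point or a joint stands for the part that bears it (a point fixed in the world has none). Each returns a list of dicts, best first, with "score" (0 to 1); they miss things now and then, are a little off and sometimes report something else, mostly with a low value. They report only what shows in the picture. A call takes as long as a camera call.
- nets.boxes_of(picture, label): "extent" ([left, top, right, bottom] in pixels, round what is visible of it).
- nets.mark_of(picture, label): "position" ([column, row] in pixels: a listed point, or the origin of a listed thing).
The state is a dict: "clock": time; "qpos": joint angles; "dq": joint speeds; "joint_torque": joint torques, N m; "tcp_pos": TCP position; "eef_rot": TCP orientation; "contact_force": force on the tool from outside, world axes, zero at the start; "ft_torque": the same for the moment, N m; "gripper_width": finger opening in mm.
Only numpy, scipy, OpenCV 4.12 (cv2) and the standard library are available. Lean on these libraries where they do the work, as an engineer would, in place of code of your own. Each camera call takes 0.05 s, during which the arm holds its last target.

## Working session

There is one attempt and no reset: what is moved stays moved. The work goes in short steps, Python scripts to look and compute and a shell command to move; the robot and the scene stay as the last step left them, time stands still between calls to the robot, and variables do not carry over. Pictures are saved under pics/ and viewed, and the job is handed in when it is done.

```bash
mkdir -p pics; ls
cat > h.py <<'E'
import cv2,numpy as np
from plant import status, imaging, r, nets
from scipy.spatial.transform import Rotation as Ro
def ray(p,uv):
    K=np.array(p["camera_matrix"],float);d=np.array(p["dist_coeffs"],float)
    n=cv2.undistortPoints(np.array([[uv]],float),K,d)[0,0]
    R=np.array(p["R"]);t=np.array(p["t"]).ravel()
    return -R.T@t, R.T@np.array([n[0],n[1],1.])
def onz(p,uv,z):
    o,d=ray(p,uv); return o+d*(z-o[2])/d[2]
def proj(p,X):
    return cv2.projectPoints(np.array(X,float).reshape(-1,1,3),cv2.Rodrigues(np.array(p["R"],float))[0],np.array(p["t"],float),np.array(p["camera_matrix"],float),np.array(p["dist_coeffs"],float))[0].reshape(-1,2)
def save(p,n): cv2.imwrite("pics/"+n+".png",p["image"][:,:,::-1])
E
python3 - <<'E'
from h import *
print(status.get_state())
for c in ["scene","side","wrist"]:
    p=imaging.capture(c); save(p,c+"0")
    for l,z in [("test_piece_mid",4.5),("jig",0),("roller_mid",22)]:
        for q in nets.mark_of(p,l)[:3]: print(c,l,np.round(q["position"]),round(q["score"],2),np.round(onz(p,q["position"],z)))
        for q in nets.boxes_of(p,l)[:3]: print("   box",np.round(q["extent"]),round(q["score"],2))
E
```

```text
pics
{'clock': 0.0, 'qpos': array([-0.09919356,  0.33391884,  0.03985687,  1.46627191, -0.01336972,
        1.34328932, -0.05846461]), 'dq': array([-0.00036457,  0.00098892, -0.00123415,  0.00093319, -0.00056398,
        0.00104935, -0.00049872]), 'joint_torque': array([ 1.06989024e-03, -6.56351209e+01,  1.33598529e+00, -4.03798449e+01,
       -5.97442500e-02,  4.47441044e-02,  1.62792835e-04]), 'tcp_pos': array([ 6.49560525e+02, -3.18572787e-02,  2.38653581e+02]), 'eef_rot': array([ 7.07154049e-01, -5.59297467e-04, -5.83741551e-04, -7.07059048e-01]), 'contact_force': array([-0.3412178 , -0.52303947, -0.36292818]), 'ft_torque': array([-0.00416149, -0.00355741,  0.05395083]), 'gripper_width': 86.94957420559102}
scene test_piece_mid [247. 283.] 0.57 [ 425. -213.    4.]
scene jig [386. 260.] 0.66 [ 640. -365.    0.]
   box [342. 226. 425. 286.] 0.93
scene roller_mid [386. 255.] 0.68 [ 629. -370.   22.]
   box [373. 231. 417. 260.] 0.85
side test_piece_mid [243. 206.] 0.78 [ 433. -205.    4.]
   box [208. 197. 280. 220.] 0.61
side jig [337. 310.] 0.95 [ 635. -364.    0.]
   box [283. 280. 386. 347.] 0.81
side roller_mid [337. 305.] 0.67 [ 635. -367.   22.]
   box [325. 292. 385. 332.] 0.84
   box [207. 197. 274. 219.] 0.26
```

View pics/scene0.png

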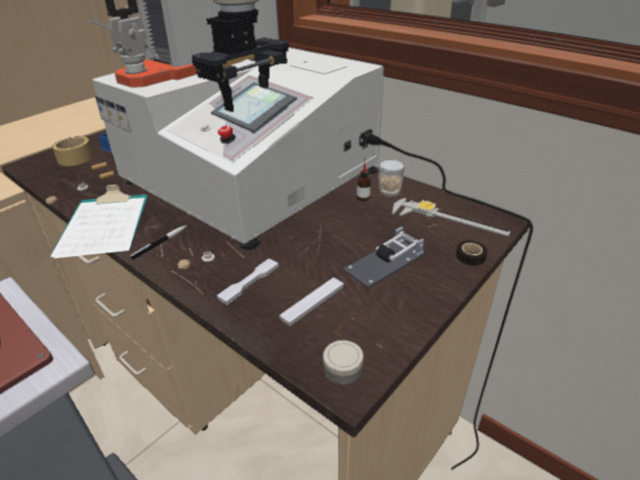

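View pics/side0.png

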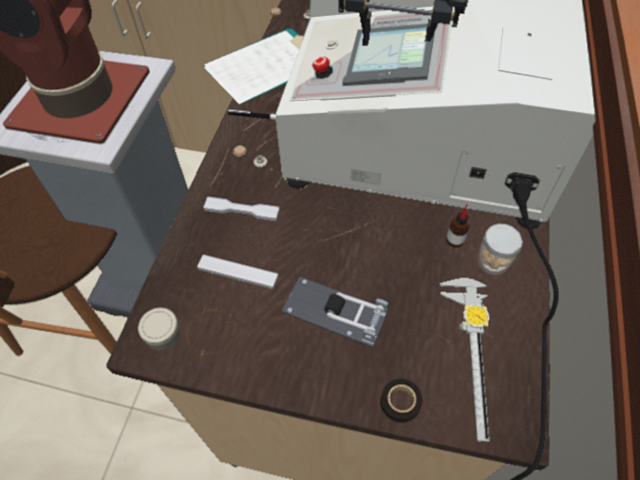

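View pics/wrist0.png

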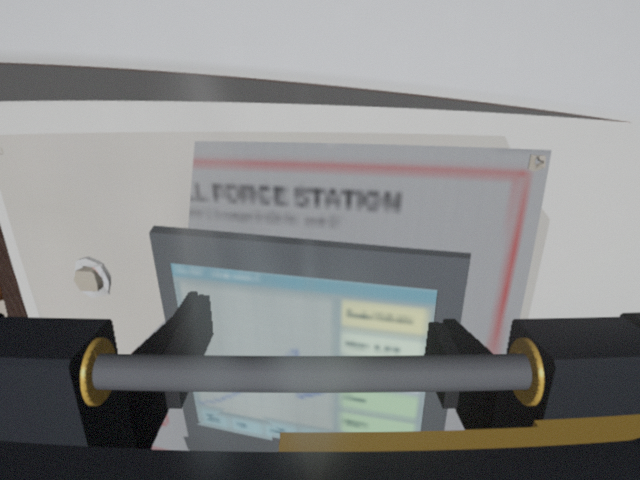

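The waisted piece is at about (247,283) in scene and (243,208) in side. The straight bar is at (312,300) and (237,271), and the jig is at (386,260) and (337,310). Next I measure the orientations.

```bash
cat >> h.py <<'E'
from scipy.optimize import least_squares, minimize
def outline():
    a=[(-65,-12),(-31,-12),(-27,-6),(27,-6),(31,-12),(65,-12)]
    return np.array(a+[(-x,-y) for x,y in a],float)
def place(P,x,y,th):
    c,s=np.cos(th),np.sin(th); return P@np.array([[c,s],[-s,c]])+[x,y]
def sil(p,x,y,th,z0,S=4,roi=None):
    P=place(outline(),x,y,th); x0,y0,x1,y1=roi
    m=np.zeros(((y1-y0)*S,(x1-x0)*S),np.uint8)
    def f(Q): cv2.fillPoly(m,[np.round((Q-[x0,y0]+.5)*S).astype(np.int32)],255)
    lo=proj(p,np.c_[P,np.full(len(P),z0)]);hi=proj(p,np.c_[P,np.full(len(P),z0+9)])
    f(lo);f(hi)
    for i in range(len(P)):
        j=(i+1)%len(P);f(np.array([lo[i],lo[j],hi[j],hi[i]]))
    return cv2.resize(m,(x1-x0,y1-y0),interpolation=cv2.INTER_AREA)/255.
def crop(p,roi,n,S=6):
    x0,y0,x1,y1=roi
    cv2.imwrite("pics/"+n+".png",cv2.resize(p["image"][y0:y1,x0:x1,::-1],None,fx=S,fy=S,interpolation=cv2.INTER_CUBIC))
E
python3 - <<'E'
from h import *
pics={c:imaging.capture(c) for c in("scene","side")}
roi={"scene":(205,250,292,312),"side":(192,185,290,232)}
M={}
for c in pics:
    x0,y0,x1,y1=roi[c];g=pics[c]["image"][y0:y1,x0:x1].mean(2)
    M[c]=np.clip((g-75)/70.,0,1);print(c,np.percentile(g,[5,50,90,99]).round())
def cost(v,cs): return sum(((sil(pics[c],v[0],v[1],v[2],0,roi=roi[c])-M[c])**2).sum() for c in cs)
for cs in (["scene"],["side"],["scene","side"]):
    best=None
    for th in np.arange(-1.2,1.3,.2):
        q=minimize(cost,[430,-208,th],args=(cs,),method="Nelder-Mead",options=dict(initial_simplex=[[430,-208,th],[436,-208,th],[430,-202,th],[430,-208,th+.1]]))
        if best is None or q.fun<best.fun: best=q
    print(cs,best.x.round(3),best.fun)
crop(pics["scene"],(335,220,435,292),"jsc",8);crop(pics["side"],(278,272,398,352),"jsd",6)
E
```

```text
scene [ 54.  60. 165. 213.]
side [ 55.  62. 212. 218.]
['scene'] [ 4.33716e+02 -2.07012e+02  4.10000e-02] 116.80443267503081
['side'] [ 4.29466e+02 -2.09023e+02  3.40000e-02] 27.47772920933079
['scene', 'side'] [ 4.30798e+02 -2.08173e+02  4.30000e-02] 188.5757698373467
```

View pics/jsc.png

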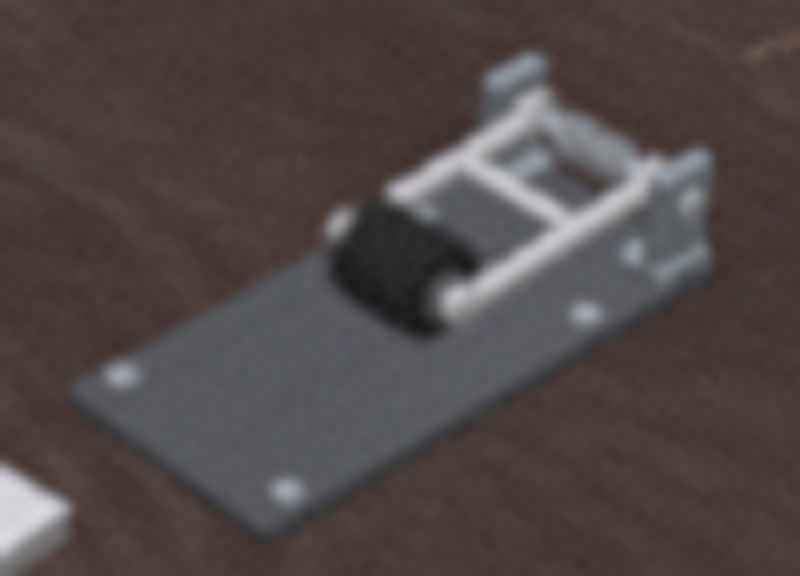

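View pics/jsd.png

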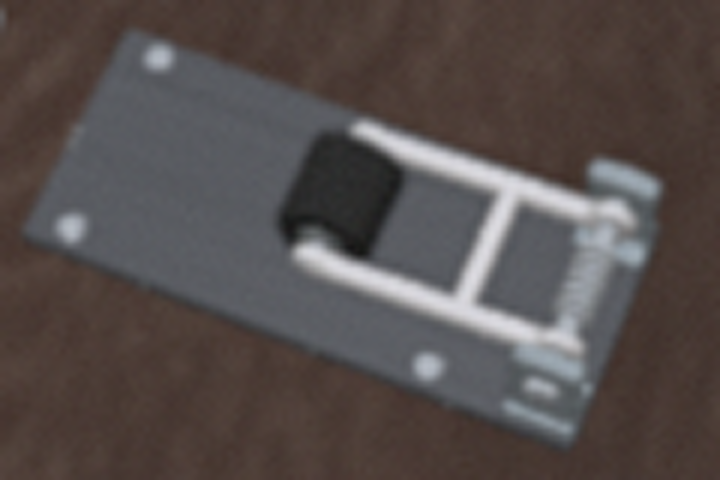

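Run:
```python
from h import *
pics={c:imaging.capture(c) for c in("scene","side")}
J=np.array([(-75,33),(-75,-33),(75,-33),(75,33)],float)
obs={"scene":([0,1,2],[(74,388),(266,527),(712,258)],8,(335,220)),"side":([0,1,2,3],[(128,33),(26,230),(569,437),(657,228)],6,(278,272))}
def res(v,cs):
    o=[]
    for c in cs:
        i,px,S,off=obs[c];px=(np.array(px)+.5)/S-.5+off
        o.append((proj(pics[c],np.c_[place(J[i],*v),np.full(len(i),6.)])-px).ravel())
    return np.concatenate(o)
for cs in (["scene"],["side"],["scene","side"]):
    q=least_squares(res,[637,-366,0],args=(cs,));print(cs,q.x.round(3),res(q.x,cs).round(1))
```

```text
['scene'] [ 6.33544e+02 -3.65417e+02 -1.73000e-01] [-0.8 -0.3  0.5  0.1  0.3  0. ]
['side'] [ 6.30963e+02 -3.66781e+02 -1.79000e-01] [-0.2 -1.2 -1.1  0.4  0.5  1.5  0.8 -1. ]
['scene', 'side'] [ 6.31442e+02 -3.66612e+02 -1.78000e-01] [-1.   0.4  0.1  1.   0.4  0.9  0.1 -1.2 -0.8  0.4  0.9  1.4  1.1 -1.1]
```

Piece ≈ (431,-208), yaw 0.04. Jig ≈ (632,-366), yaw -0.177. I'll grip the robot-side wide end, about 46 mm from the centre. First I raise the tool clear of the machine and swing over.

```bash
python3 -m inch '[{"travel":[0,-0.04,-0.01],"yaw":0},{"travel":[-0.02,-0.06,-0.04],"yaw":0.1},{"travel":[-0.05,-0.06,-0.08],"yaw":0.24},{"travel":[-0.08,-0.06,-0.12],"yaw":0.38},{"travel":[-0.11,-0.06,-0.16],"yaw":0.52},{"travel":[-0.14,-0.06,-0.19],"yaw":0.66},{"travel":[-0.17,-0.06,-0.21],"yaw":0.8},{"travel":[-0.19,-0.06,-0.22],"yaw":0.94}]' 0 40
python3 - <<'E'
from h import *
s=status.get_state();print(s["tcp_pos"],s["qpos"].round(2));R=Ro.from_quat(s["eef_rot"]).as_matrix();print(R.round(3))
E
```

```text
clock: 2.05
tcp_pos: [457.6, -222.5, 299.9]
eef_rot: [0.629, -0.323, 0.323, -0.629]
contact_force: [0.1, 0.4, -0.5]
gripper_width: 87.1
[ 457.5991932  -222.52883308  299.85137992] [ 0.11  0.01  0.26  1.72 -0.    1.41 -0.58]
[[ 0.582  0.     0.813]
 [-0.813 -0.     0.582]
 [ 0.    -1.     0.   ]]
```

```bash
python3 -m inch '[{"travel":[-0.01,0.02,-0.01],"yaw":0.1},{"travel":[-0.02,0.04,-0.02],"yaw":0.22},{"travel":[-0.03,0.07,-0.03],"yaw":0.34},{"travel":[-0.04,0.1,-0.04],"yaw":0.46},{"travel":[-0.05,0.13,-0.05],"yaw":0.56},{"travel":[-0.0525,0.145,-0.052],"yaw":0.58},{"travel":[-0.0525,0.145,-0.052],"yaw":0.58},{"travel":[-0.0525,0.145,-0.052],"yaw":0.58}]'
python3 - <<'E'
from h import *
s=status.get_state();print(s["qpos"].round(2));R=Ro.from_quat(s["eef_rot"]).as_matrix();print(R.round(3))
p=imaging.capture("wrist");save(p,"w1");print(-np.array(p["R"]).T@p["t"])
print(nets.mark_of(p,"test_piece_mid"))
P=place(np.vstack([outline()]),431,-208,.04);print(proj(p,np.c_[P,np.full(12,9.)]).round())
E
```

```text
clock: 2.85
tcp_pos: [387.5, -208.4, 155.3]
eef_rot: [-0.513, 0.487, -0.487, 0.513]
contact_force: [0.5, -0.4, 0.3]
gripper_width: 86.8
[ 0.13 -0.04  0.26  2.07  0.01  1.11 -1.14]
[[ 0.052  0.001  0.999]
 [-0.999 -0.     0.052]
 [ 0.    -1.     0.001]]
[ 472.84435373 -203.70526799  299.91552386]
[{'position': [318.1, 169.4], 'score': 0.59}]
[[330. 261.]
 [331. 216.]
 [323. 211.]
 [324. 133.]
 [333. 127.]
 [334.  74.]
 [298.  74.]
 [298. 127.]
 [306. 133.]
 [306. 211.]
 [297. 216.]
 [297. 261.]]
```

View pics/w1.png

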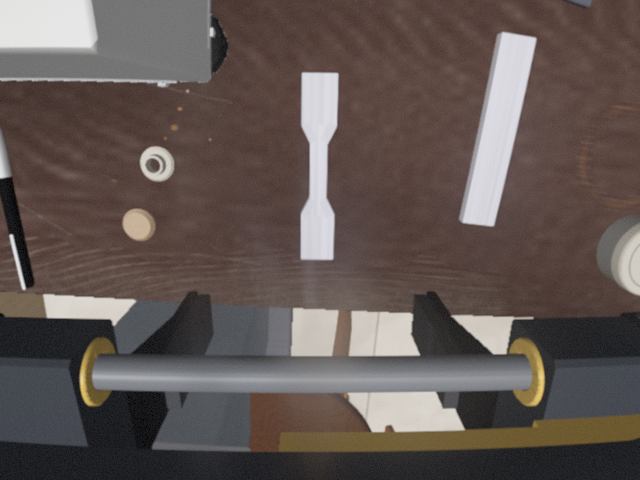

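The wrist view shows the piece near end at (317,260) and far end at (320,73). That is within 2–3 mm of the estimate. I descend now.

```bash
python3 -m inch '[{"travel":[0,0.02,0],"yaw":0},{"travel":[0.001,0.05,-0.001],"yaw":0},{"travel":[0.001,0.08,-0.002],"yaw":0},{"travel":[0.0015,0.105,-0.0025],"yaw":0.01},{"travel":[0.0015,0.122,-0.0025],"yaw":0.01},{"travel":[0.0015,0.13,-0.0025],"yaw":0.01},{"travel":[0.0015,0.135,-0.0025],"yaw":0.01},{"travel":[0.0015,0.135,-0.0025],"yaw":0.01}]'
python3 - <<'E'
from h import *
s=status.get_state();print(s["tcp_pos"],s["qpos"].round(2))
p=imaging.capture("side");crop(p,(140,120,320,260),"s2",4)
E
```

```text
clock: 3.75
tcp_pos: [385.1, -210.0, 19.9]
eef_rot: [-0.51, 0.489, -0.49, 0.51]
contact_force: [-0.2, -0.1, 1.3]
gripper_width: 87.2
[ 385.08302949 -210.03340358   19.8760461 ] [ 0.15  0.16  0.27  2.2  -0.06  0.79 -1.08]
```

View pics/s2.png

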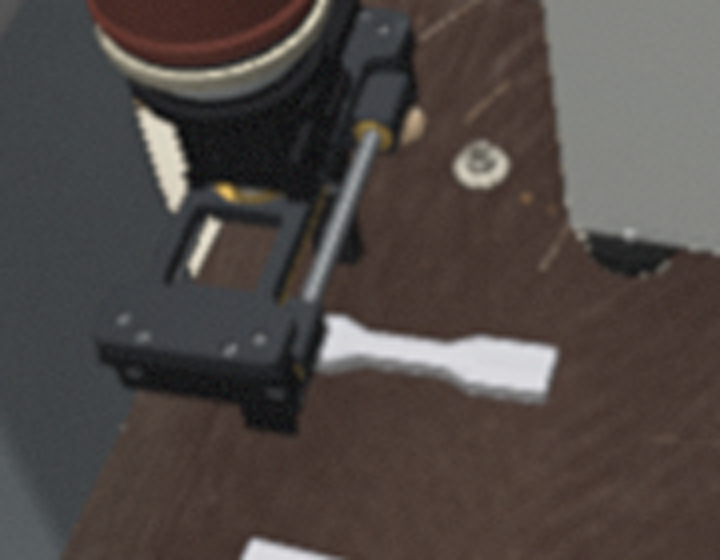

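The piece lies between the jaws, its far end at about (550,370) in the crop. I close with 50 N.

```bash
python3 -m inch '[{"travel":[0,0,0],"yaw":0},{"travel":[0,0,0],"yaw":0},{"travel":[0,0,0],"yaw":0},{"travel":[0,0,0],"yaw":0},{"travel":[0,0,0],"yaw":0},{"travel":[0,0,0],"yaw":0},{"travel":[0,0,0],"yaw":0},{"travel":[0,0,0],"yaw":0}]' 1 50
```

```text
clock: 4.6
tcp_pos: [384.6, -209.9, 19.5]
eef_rot: [0.51, -0.49, 0.49, -0.51]
contact_force: [0.3, -0.3, -0.4]
gripper_width: 31.4
```

```bash
python3 -m inch '[{"travel":[0,0,0],"yaw":0},{"travel":[0,0,0],"yaw":0},{"travel":[0,0,0],"yaw":0},{"travel":[0,0,0],"yaw":0},{"travel":[0,-0.005,0],"yaw":0},{"travel":[0,-0.015,0],"yaw":0},{"travel":[0,-0.03,0],"yaw":0},{"travel":[0,-0.04,0],"yaw":0}]'
python3 - <<'E'
from h import *
s=status.get_state();print(s["tcp_pos"],s["gripper_width"]);print(Ro.from_quat(s["eef_rot"]).as_matrix().round(3))
p=imaging.capture("side");crop(p,(170,120,320,240),"s3",5)
p=imaging.capture("wrist");save(p,"w3")
E
```

```text
clock: 5.4
tcp_pos: [385.0, -210.1, 61.1]
eef_rot: [-0.51, 0.489, -0.49, 0.51]
contact_force: [-0.2, 0.5, -0.2]
gripper_width: 23.3
[ 385.01311759 -210.13257367   61.07468049] 23.334598361028203
[[ 0.041  0.001  0.999]
 [-0.999 -0.     0.041]
 [ 0.    -1.     0.001]]
```

View pics/s3.png

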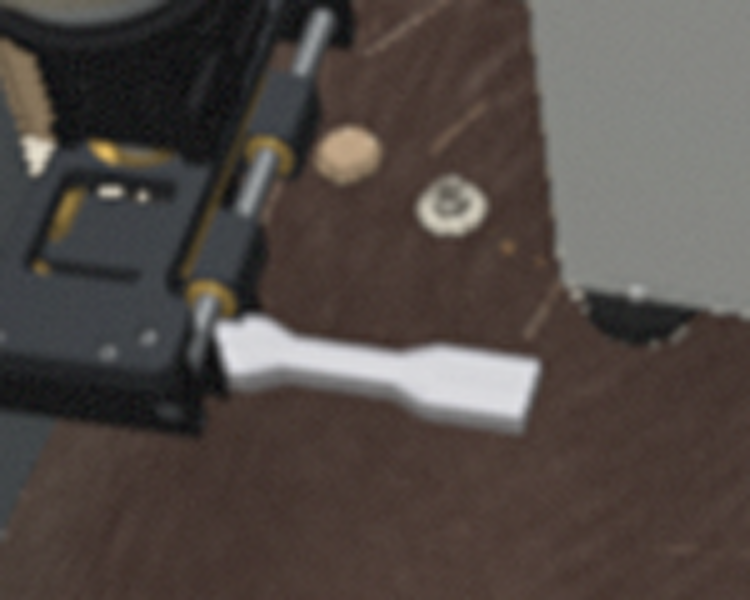

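View pics/w3.png

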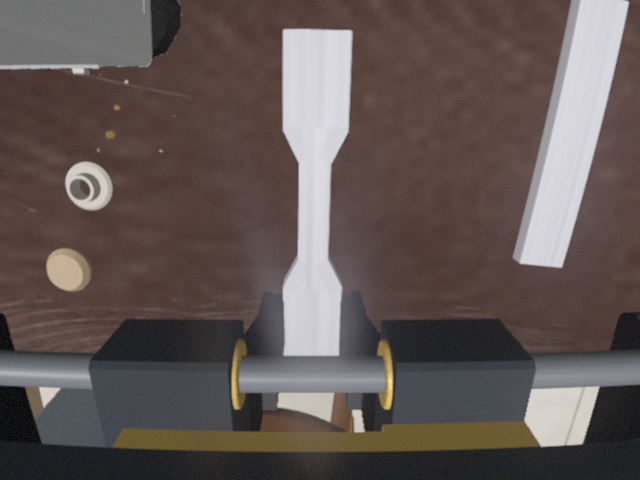

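Run:
```python
from h import *
s=status.get_state();p=imaging.capture("wrist")
b=[(-65,12),(-65,-12)]
obs=np.array([(283,30),(353,30),(284,131),(350,131)],float) # far-left, far-right, inner left,right
def res(v):
    x,y,z,th,pt=v
    R=Ro.from_euler("ZY",[th,pt]).as_matrix()
    L=np.array([(65,12,4.5),(65,-12,4.5),(31,12,4.5),(31,-12,4.5)])
    # rotate about grasp end
    X=(L+[46,0,0])@R.T+[x,y,z]
    return (proj(p,X)-obs).ravel()
g=s["tcp_pos"]
for pt in (-.06,-.03,0,.03,.06):
    q=least_squares(lambda v:res([v[0],v[1],45.7,v[2],pt]),[g[0],g[1],.04]);print(pt,q.x.round(3),q.cost.round(2),q.fun.round(1))
S=Ro.from_quat(s["eef_rot"]).as_matrix()
def tgt(jx,z,jy=0,J=(632,-366,-.177)):
    t=place(np.array([[jx,jy]]),*J)[0]
    d=np.array([t[0],t[1],z])-g; return S.T@d
print(tgt(-151,61))
```

```text
-0.06 [ 3.86907e+02 -2.11636e+02  3.70000e-02] 10.45 [-1.7 -1.9  1.5 -1.5 -1.   1.8  1.2  2.1]
-0.03 [ 3.86923e+02 -2.11645e+02  3.70000e-02] 2.47 [-0.9 -1.   0.6 -0.6 -0.5  0.8  0.7  1.1]
0 [ 3.87019e+02 -2.11653e+02  3.70000e-02] 0.16 [-0.1 -0.1 -0.2  0.3  0.  -0.3  0.3  0. ]
0.03 [ 3.87197e+02 -2.11659e+02  3.60000e-02] 3.48 [ 0.6  0.9 -0.9  1.3  0.5 -1.4 -0.2 -1. ]
0.06 [ 3.87455e+02 -2.11662e+02  3.60000e-02] 12.37 [ 1.3  1.8 -1.7  2.3  1.  -2.4 -0.6 -2.1]
[132.94534516   0.69182998  92.28730954]
```

The piece is held level, pitch ≈ 0. I carry it to just in front of the jig.

```bash
python3 -m inch '[{"travel":[0.01,-0.01,0.007],"yaw":0.02},{"travel":[0.035,-0.01,0.024],"yaw":0.05},{"travel":[0.062,-0.01,0.043],"yaw":0.09},{"travel":[0.09,-0.01,0.062],"yaw":0.13},{"travel":[0.115,-0.01,0.079],"yaw":0.17},{"travel":[0.128,-0.01,0.088],"yaw":0.2},{"travel":[0.133,-0.01,0.092],"yaw":0.218},{"travel":[0.133,-0.01,0.092],"yaw":0.218}]'
python3 - <<'E'
from h import *
s=status.get_state();print(s["tcp_pos"],s["gripper_width"]);S=Ro.from_quat(s["eef_rot"]).as_matrix();print(S.round(3))
p=imaging.capture("wrist");save(p,"w4")
for l in("jig","roller_mid","test_piece_mid"): print(l,[(q["position"],q["score"]) for q in nets.mark_of(p,l)])
J=np.array([(-75,33),(-75,-33),(75,-33),(75,33)],float)
print(proj(p,np.c_[place(J,632,-366,-.177),[6]*4]).round())
E
```

```text
clock: 6.35
tcp_pos: [481.7, -339.0, 68.7]
eef_rot: [-0.454, 0.543, -0.542, 0.453]
contact_force: [1.1, -0.8, -0.4]
gripper_width: 22.8
[ 481.66790192 -339.02817033   68.74397196] 22.80673538044104
[[-0.177 -0.001  0.984]
 [-0.984  0.    -0.177]
 [-0.    -1.    -0.001]]
jig []
roller_mid []
test_piece_mid [([314.2, 208.3], 0.62)]
[[ 244.  127.]
 [ 381.  126.]
 [ 390. -224.]
 [ 235. -224.]]
```

View pics/w4.png

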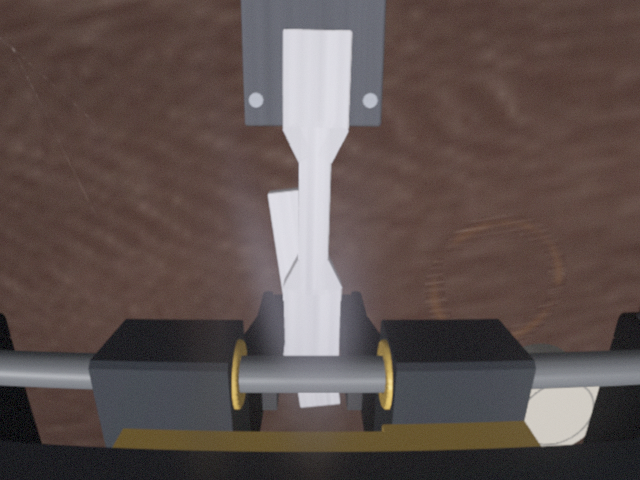

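Run:
```python
from h import *
s=status.get_state();g=s["tcp_pos"]
p=imaging.capture("wrist")
def jf(X): 
    c,sn=np.cos(-.177),np.sin(-.177);d=np.array(X[:2])-[632,-366];return np.array([c*d[0]+sn*d[1],-sn*d[0]+c*d[1]])
for n,uv,z in [("bar far L",(269,192),9),("bar far R",(298,190),9),("bar near R",(338,404),9),("bar near L",(300,407),9),("piece nose L",(283,30),58),("piece nose R",(352,30),58),("plate FL",(246,125),6),("plate FR",(382,125),6),("plate L top",(242,2),6),("plate R top",(385,2),6)]:
    X=onz(p,uv,z);print(n,X.round(1),"jig",jf(X).round(1))
print("tcp jig",jf(g).round(1))
q=imaging.capture("side");save(q,"side4")
```

```text
bar far L [ 530.8 -324.8    9. ] jig [-106.9   22.8]
bar far R [ 529.2 -339.1    9. ] jig [-105.9    8.4]
bar near R [ 399.  -338.8    9. ] jig [-234.2  -14.2]
bar near L [ 400.8 -316.1    9. ] jig [-236.4    8.4]
piece nose L [ 593.7 -347.5   58. ] jig [-41.   11.5]
piece nose R [ 589.6 -370.8   58. ] jig [-40.9 -12.2]
plate FL [ 564.4 -320.1    6. ] jig [-74.7  33.3]
plate FR [ 552.9 -384.7    6. ] jig [-74.6 -32.3]
plate L top [ 618.2 -329.8    6. ] jig [-20.   33.2]
plate R top [ 606.9 -393.5    6. ] jig [-19.9 -31.5]
tcp jig [-153.1    1. ]
```

View pics/side4.png

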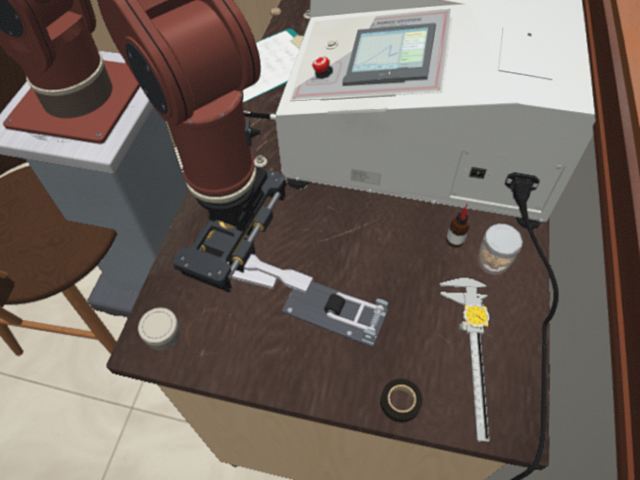

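The waisted piece lines up with the jig axis: nose at jig y -0.3, plate ±33 as predicted. However, the straight bar lies in the lane. Its end at about (284,191) corresponds to jig x -106, and its top is at z = 9. I'll sweep it aside first, so I check the clearance to the tin.

Run:
```python
from h import *
q=imaging.capture("side")
for uv in [(158,322),(139,322),(177,322),(158,343)]: print(onz(q,uv,25).round())
g=place(np.array([[-181,-42],[-181+64,-42-91]]),632,-366,-.177);print(g)
```

```text
[ 382. -454.   25.]
[ 354. -460.   25.]
[ 410. -447.   25.]
[ 395. -485.   25.]
[[ 446.4326359  -375.4738262 ]
 [ 493.40969358 -476.32101779]]
```

```bash
python3 -m inch '[{"travel":[0.005,0,-0.003],"yaw":0.1},{"travel":[0.013,0,-0.008],"yaw":0.24},{"travel":[0.022,0,-0.014],"yaw":0.38},{"travel":[0.031,0,-0.02],"yaw":0.52},{"travel":[0.038,0,-0.025],"yaw":0.66},{"travel":[0.043,0,-0.028],"yaw":0.8},{"travel":[0.043,0,-0.028],"yaw":0.92},{"travel":[0.043,0,-0.028],"yaw":0.96}]'
python3 - <<'E'
from h import *
s=status.get_state();print(s["tcp_pos"],s["qpos"].round(2),Ro.from_quat(s["eef_rot"]).as_matrix().round(3))
p=imaging.capture("wrist");save(p,"w5")
E
```

```text
clock: 7.5
tcp_pos: [446.6, -376.3, 69.7]
eef_rot: [-0.15, 0.691, -0.691, 0.151]
contact_force: [0.6, 0.6, -0.8]
gripper_width: 23.1
[ 446.60553881 -376.31338822   69.72748376] [ 0.17  0.39  0.55  1.84 -0.24  0.98 -1.89] [[-0.909  0.     0.416]
 [-0.416  0.    -0.909]
 [-0.    -1.     0.   ]]
```

View pics/w5.png

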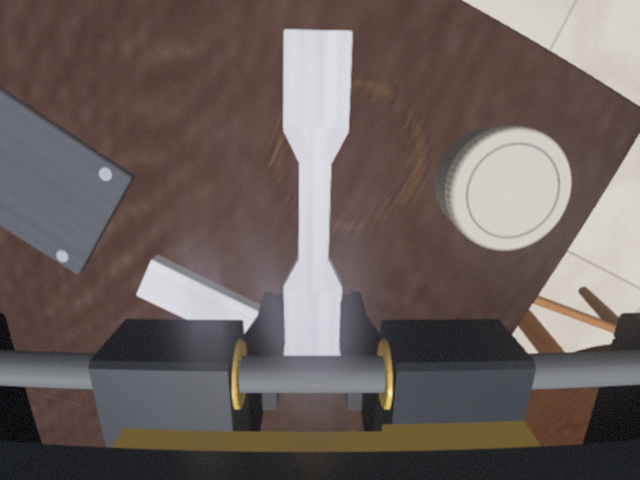

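Run:
```python
from h import *
s=status.get_state();p=imaging.capture("wrist")
S=Ro.from_quat(s["eef_rot"]).as_matrix()
for uv in [(155,256),(258,309),(137,293),(187,318)]:
    X=onz(p,uv,9); d=S.T@(X-s["tcp_pos"]);print(X.round(1),"tool x,z",d[[0,2]].round(1), place(np.array([X[:2]-[632,-366]]),0,0,.177).round(1))
```

```text
[ 527.5 -351.9    9. ] tool x,z [-83.6  11.6] [[-105.4   -4.5]]
[ 466.4 -346.3    9. ] tool x,z [-30.3 -19. ] [[-166.5   -9.8]]
[ 530.1 -327.2    9. ] tool x,z [-96.2  -9.8] [[-107.2   20.2]]
[ 500.  -324.6    9. ] tool x,z [-69.9 -24.7] [[-137.2   17.5]]
```

```bash
python3 -m inch '[{"travel":[0,0.01,0],"yaw":0},{"travel":[0,0.023,0],"yaw":0},{"travel":[0,0.035,0],"yaw":0},{"travel":[0,0.043,0],"yaw":0},{"travel":[0,0.047,0],"yaw":0},{"travel":[0,0.0475,0],"yaw":0},{"travel":[-0.001,0.0475,-0.0015],"yaw":0},{"travel":[-0.003,0.0475,-0.0045],"yaw":0}]' && python3 -m inch '[{"travel":[-0.003,0,-0.004],"yaw":0},{"travel":[-0.007,0,-0.01],"yaw":0},{"travel":[-0.011,0,-0.016],"yaw":0},{"travel":[-0.016,0,-0.023],"yaw":0},{"travel":[-0.021,0,-0.03],"yaw":0},{"travel":[-0.026,0,-0.037],"yaw":0},{"travel":[-0.03,0,-0.043],"yaw":0},{"travel":[-0.032,0,-0.046],"yaw":0}]'
python3 - <<'E'
from h import *
p=imaging.capture("wrist");save(p,"w6");p=imaging.capture("side");save(p,"side6")
E
```

```text
clock: 8.4
tcp_pos: [447.8, -371.4, 22.5]
eef_rot: [0.152, -0.69, 0.691, -0.152]
contact_force: [0.2, -0.2, -0.4]
gripper_width: 22.9
clock: 9.2
tcp_pos: [457.6, -314.8, 22.0]
eef_rot: [-0.152, 0.691, -0.69, 0.152]
contact_force: [-0.0, 0.2, -0.6]
gripper_width: 23.2
```

View pics/w6.png

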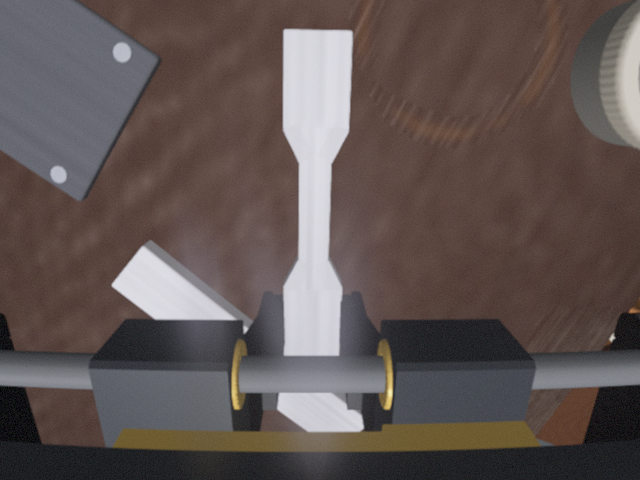

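View pics/side6.png

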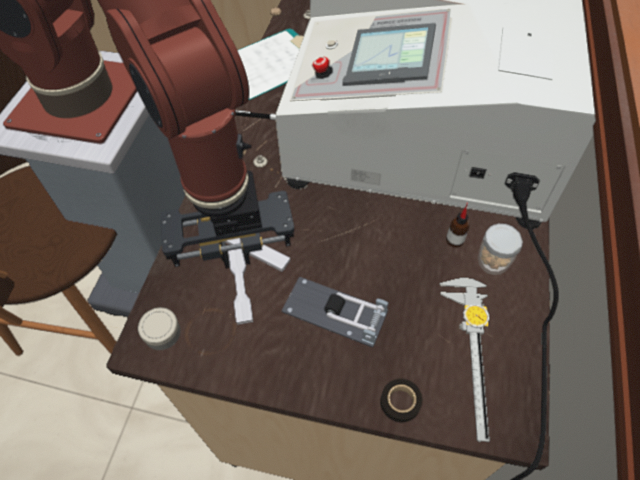

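Run:
```python
from h import *
p=imaging.capture("wrist")
for uv in [(150,242),(250,322),(113,286),(155,318),(362,430),(278,408)]:
    X=onz(p,uv,9); print(uv,X.round(1), place(np.array([X[:2]-[632,-366]]),0,0,.177).round(1))
```

```text
(150, 242) [ 531.7 -318.7    9. ] [[-107.1   28.9]]
(250, 322) [ 481.7 -302.8    9. ] [[-159.1   35.8]]
(113, 286) [ 540.1 -293.6    9. ] [[-103.2   55.1]]
(155, 318) [ 519.3 -287.1    9. ] [[-124.9   57.9]]
(362, 430) [ 412.3 -271.6    9. ] [[-232.9   54.3]]
(278, 408) [ 453.3 -266.8    9. ] [[-193.4   66.2]]
```

```bash
python3 -m inch '[{"travel":[0.0034,0,0.005],"yaw":0},{"travel":[-0.003,0,0.009],"yaw":0},{"travel":[-0.009,0,0.0134],"yaw":0},{"travel":[-0.012,0,0.009],"yaw":0},{"travel":[-0.0155,0,0.004],"yaw":0},{"travel":[-0.019,0,-0.001],"yaw":0},{"travel":[-0.022,0,-0.0055],"yaw":0},{"travel":[-0.0226,0,-0.0063],"yaw":0}]';  python3 - <<'E'
from h import *
s=status.get_state();print(place(np.array([s["tcp_pos"][:2]-[632,-366]]),0,0,.177))
p=imaging.capture("wrist");save(p,"w7")
E
```

```text
clock: 10.15
tcp_pos: [475.3, -299.4, 22.0]
eef_rot: [-0.153, 0.691, -0.69, 0.153]
contact_force: [-1.2, -0.2, -1.5]
gripper_width: 23.2
[[-165.92442335   37.9315402 ]]
```

View pics/w7.png

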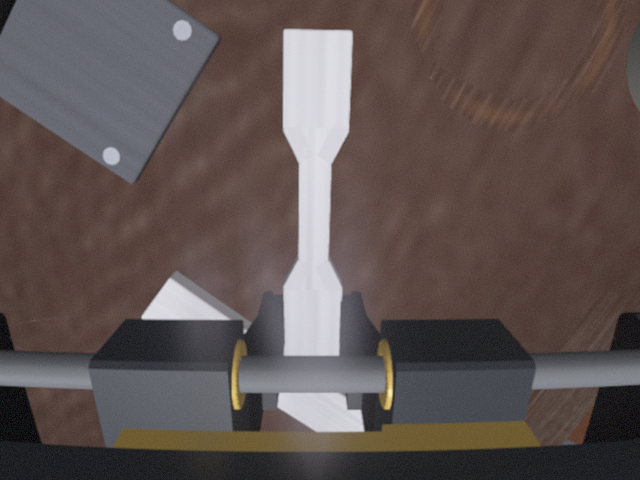

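```bash
python3 -m inch '[{"travel":[0.001,-0.01,0.003],"yaw":0},{"travel":[0.003,-0.022,0.01],"yaw":-0.12},{"travel":[0.005,-0.025,0.018],"yaw":-0.26},{"travel":[0.007,-0.025,0.025],"yaw":-0.4},{"travel":[0.008,-0.025,0.032],"yaw":-0.54},{"travel":[0.0082,-0.025,0.036],"yaw":-0.68},{"travel":[0.0082,-0.025,0.038],"yaw":-0.82},{"travel":[0.0082,-0.025,0.038],"yaw":-0.96}]';  python3 - <<'E'
from h import *
s=status.get_state();print(place(np.array([s["tcp_pos"][:2]-[632,-366]]),0,0,.177));S=Ro.from_quat(s["eef_rot"]).as_matrix();print(np.arctan2(S[1,2],S[0,2]),S.round(3))
p=imaging.capture("wrist");save(p,"w8")
E
```

```text
clock: 11.0
tcp_pos: [483.7, -339.9, 47.9]
eef_rot: [0.455, -0.541, 0.542, -0.455]
contact_force: [0.0, -0.7, -2.0]
gripper_width: 23.3
[[-150.59502303   -0.39735922]]
-0.17261459758706843 [[-0.172  0.     0.985]
 [-0.985 -0.001 -0.172]
 [ 0.001 -1.     0.001]]
```

View pics/w8.png

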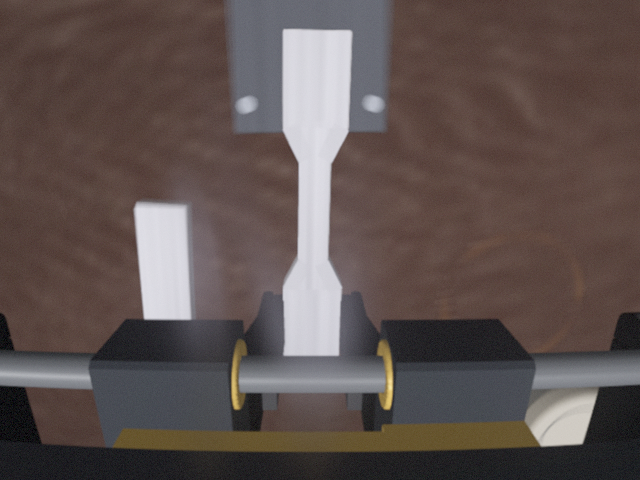

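The straight bar is now clear at (165,260). I lower to a few mm above the plate and measure again.

```bash
python3 -m inch '[{"travel":[-0.001,0.004,0],"yaw":0},{"travel":[-0.002,0.01,0],"yaw":0.005},{"travel":[-0.002,0.014,0],"yaw":0.005},{"travel":[-0.002,0.017,0],"yaw":0.005},{"travel":[-0.002,0.018,0],"yaw":0.005},{"travel":[-0.002,0.018,0],"yaw":0.005},{"travel":[-0.002,0.018,0],"yaw":0.005},{"travel":[-0.002,0.018,0],"yaw":0.005}]';  python3 - <<'E'
from h import *
s=status.get_state();g=s["tcp_pos"];print(g,place(np.array([g[:2]-[632,-366]]),0,0,.177));S=Ro.from_quat(s["eef_rot"]).as_matrix();print(np.arctan2(S[1,2],S[0,2]))
p=imaging.capture("wrist");save(p,"w9")
p=imaging.capture("side");crop(p,(220,230,400,350),"s9",4)
p=imaging.capture("scene");crop(p,(260,200,440,320),"c9",4)
E
```

```text
clock: 11.85
tcp_pos: [484.2, -336.8, 29.3]
eef_rot: [0.452, -0.543, 0.544, -0.452]
contact_force: [0.1, 0.2, -0.4]
gripper_width: 23.2
[ 484.1985215  -336.76614384   29.25970848] [[-150.63969717    2.75264015]]
-0.18240572998923207
```

View pics/w9.png

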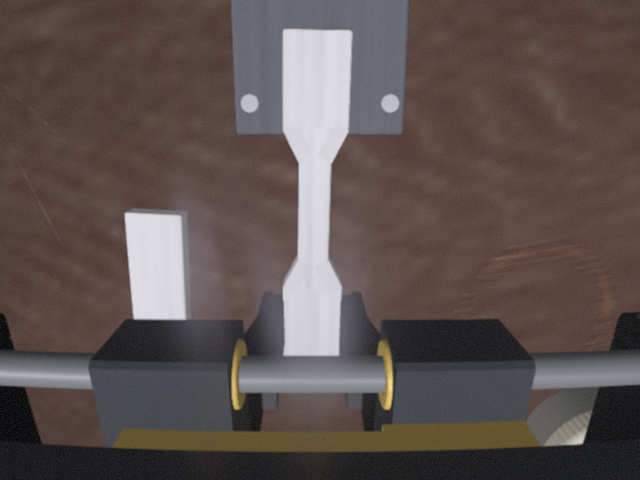

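View pics/s9.png

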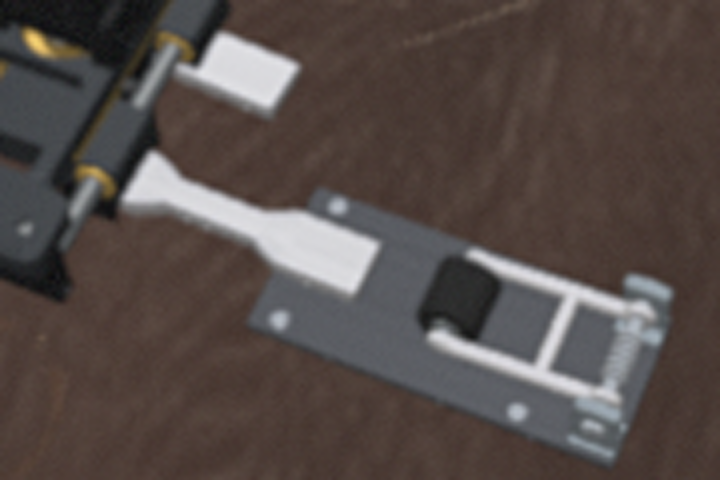

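View pics/c9.png

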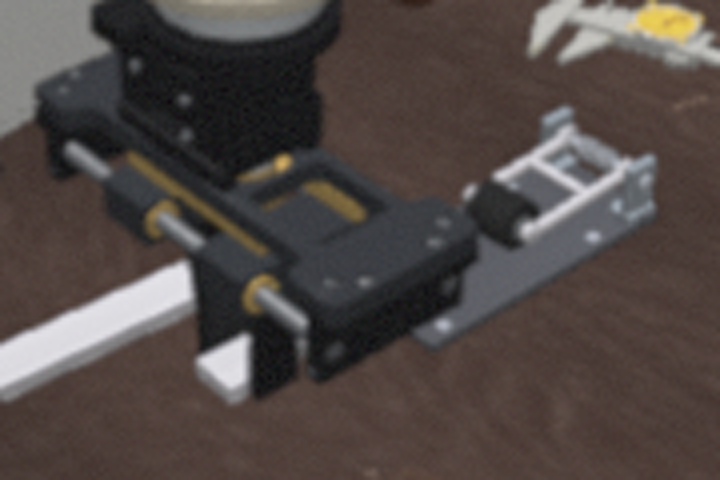

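Aligned: nose centre (317.5,30) against plate centreline 319.5, so under 1 mm of lateral error. I lower 3 mm and advance to just before the roller.

```bash
python3 -m inch '[{"travel":[0,0.0015,0],"yaw":0},{"travel":[0,0.003,0],"yaw":0},{"travel":[0,0.003,0.002],"yaw":0},{"travel":[0.0005,0.003,0.006],"yaw":0},{"travel":[0.0005,0.003,0.011],"yaw":0},{"travel":[0.0005,0.003,0.016],"yaw":0},{"travel":[0.0005,0.003,0.02],"yaw":0},{"travel":[0.0005,0.003,0.022],"yaw":0}]' - 60;  python3 - <<'E'
from h import *
s=status.get_state();g=s["tcp_pos"];print(g,place(np.array([g[:2]-[632,-366]]),0,0,.177))
p=imaging.capture("wrist");save(p,"w10")
p=imaging.capture("side");crop(p,(220,230,400,350),"s10",4)
E
```

```text
clock: 12.8
tcp_pos: [506.2, -341.1, 26.0]
eef_rot: [0.453, -0.543, 0.543, -0.453]
contact_force: [1.2, -0.8, -1.3]
gripper_width: 22.9
[ 506.24238618 -341.13482905   26.01358193] [[-128.17101201    2.33363261]]
```

View pics/w10.png

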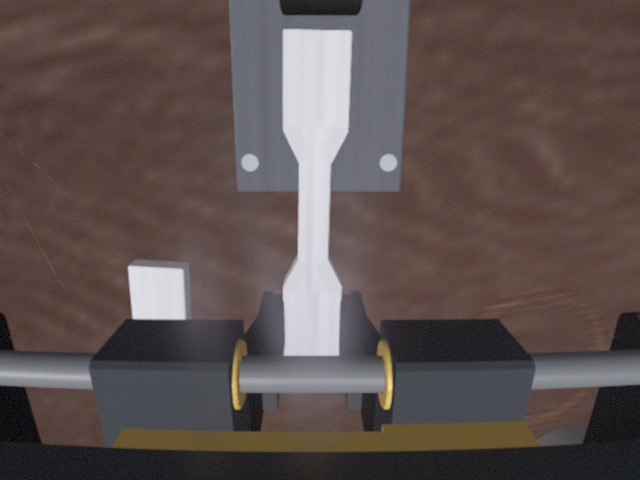

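View pics/s10.png

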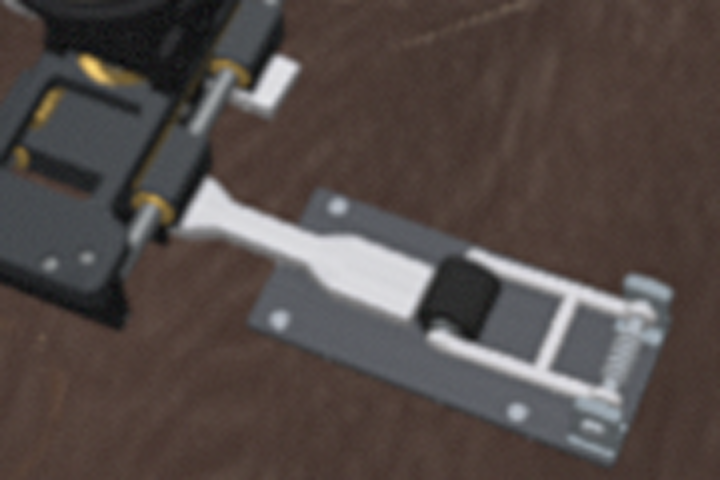

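The nose (317,30) sits just before the roller (321,7) and is flat on the plate. I push in 33 mm.

```bash
python3 -m inch '[{"travel":[0.0005,0,0.003],"yaw":0},{"travel":[0.001,0,0.008],"yaw":0},{"travel":[0.001,0,0.013],"yaw":0},{"travel":[0.001,0,0.018],"yaw":0},{"travel":[0.001,0,0.023],"yaw":0},{"travel":[0.001,0,0.028],"yaw":0},{"travel":[0.001,0,0.032],"yaw":0},{"travel":[0.001,0,0.0335],"yaw":0}]';  python3 - <<'E'
from h import *
s=status.get_state();g=s["tcp_pos"];print(g,place(np.array([g[:2]-[632,-366]]),0,0,.177),s["ft_torque"])
p=imaging.capture("wrist");save(p,"w11")
p=imaging.capture("side");crop(p,(220,230,400,350),"s11",4)
E
```

```text
clock: 13.7
tcp_pos: [538.7, -348.2, 25.8]
eef_rot: [-0.453, 0.543, -0.543, 0.452]
contact_force: [-2.9, 1.4, -0.4]
gripper_width: 23.2
[ 538.68450072 -348.20002716   25.84063292] [[-94.99174101   1.09113669]] [0.12154459 0.82826804 0.03352622]
```

View pics/w11.png

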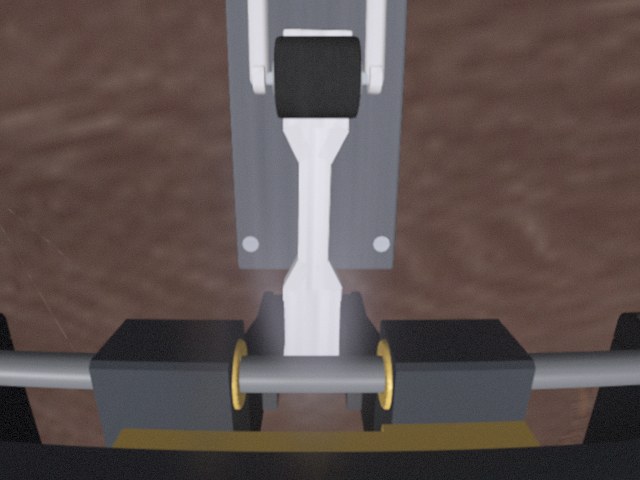

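View pics/s11.png

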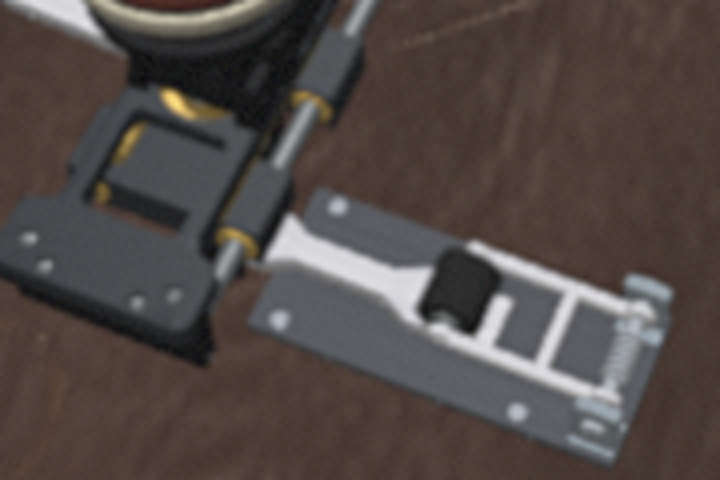

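Run:
```python
from h import *
p=imaging.capture("wrist")
for n,uv,z in [("nose",(317.5,30),15),("FL",(239,268),6),("FR",(394,268),6),("neckL",(283,131),15),("neckR",(349,131),15)]:
    X=onz(p,uv,z);print(n,place(np.array([X[:2]-[632,-366]]),0,0,.177).round(1))
```

```text
nose [[17.2 -1. ]]
FL [[-73.2  32.1]]
FR [[-73.5 -33.3]]
neckL [[-16.8  11.5]]
neckR [[-16.9 -12.3]]
```

Piece centre is at jig x ≈ -49.5, y ≈ -0.4. I release with a partial opening to stay clear of the other bar.

```bash
python3 -m inch '[{"travel":[0,0,0],"yaw":0},{"travel":[0,0,0],"yaw":0},{"travel":[0,0,0],"yaw":0},{"travel":[0,0,0],"yaw":0},{"travel":[0,0,0],"yaw":0},{"travel":[0,0,0],"yaw":0},{"travel":[0,0,0],"yaw":0},{"travel":[0,0,0],"yaw":0}]' 0.5
python3 - <<'E'
from h import *
p=imaging.capture("wrist");save(p,"w12")
E
```

```text
clock: 14.65
tcp_pos: [538.4, -348.2, 26.0]
eef_rot: [-0.452, 0.543, -0.543, 0.452]
contact_force: [-0.8, 0.2, -0.1]
gripper_width: 43.4
```

View pics/w12.png

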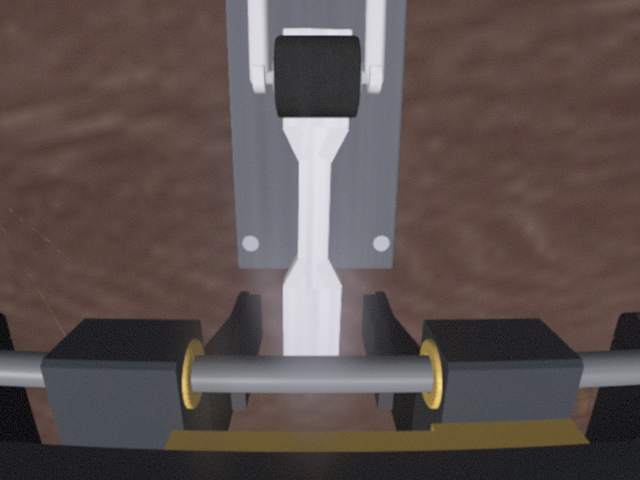

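Released and the piece did not move. I retreat straight up.

```bash
python3 -m inch '[{"travel":[0,-0.01,0],"yaw":0},{"travel":[0,-0.03,0],"yaw":0},{"travel":[0,-0.06,0],"yaw":0},{"travel":[0,-0.09,0],"yaw":0},{"travel":[0,-0.12,-0.01],"yaw":0},{"travel":[0,-0.14,-0.02],"yaw":0},{"travel":[0,-0.15,-0.03],"yaw":0},{"travel":[0,-0.15,-0.03],"yaw":0}]'; python3 -m inch '[{"travel":[0,0,0],"yaw":0},{"travel":[0,0,0],"yaw":0},{"travel":[0,0,0],"yaw":0},{"travel":[0,0,0],"yaw":0},{"travel":[0,0,0],"yaw":0},{"travel":[0,0,0],"yaw":0},{"travel":[0,0,0],"yaw":0},{"travel":[0,0,0],"yaw":0}]'
python3 - <<'E'
from h import *
p=imaging.capture("wrist");save(p,"w13")
for l in("roller_mid","test_piece_mid","jig"): print(l,[(q["position"],q["score"]) for q in nets.mark_of(p,l)])
p=imaging.capture("side");crop(p,(200,220,400,350),"s13",4)
m=nets.mark_of(p,"test_piece_mid")
for q in m: X=onz(p,q["position"],10.5);print(q,place(np.array([X[:2]-[632,-366]]),0,0,.177).round(1))
E
```

```text
clock: 15.5
tcp_pos: [508.3, -343.4, 177.9]
eef_rot: [0.452, -0.543, 0.544, -0.453]
contact_force: [0.9, 0.0, -0.1]
gripper_width: 43.5
clock: 16.3
tcp_pos: [508.9, -342.8, 176.1]
eef_rot: [0.452, -0.543, 0.543, -0.452]
contact_force: [-0.1, 0.8, 0.7]
gripper_width: 43.8
roller_mid [([314.1, 48.5], 0.92), ([314.4, 121.2], 0.74)]
test_piece_mid [([314.0, 121.6], 0.74)]
jig [([315.2, 53.3], 0.98)]
{'position': [309.3, 297.2], 'score': 0.97} [[-43.7   1.6]]
```

View pics/w13.png

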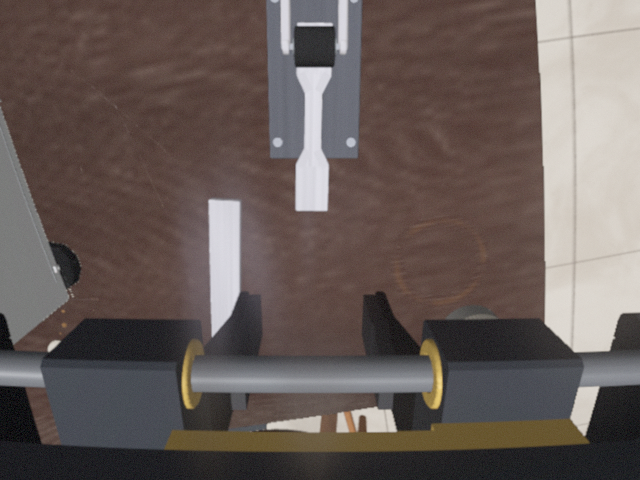

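View pics/s13.png

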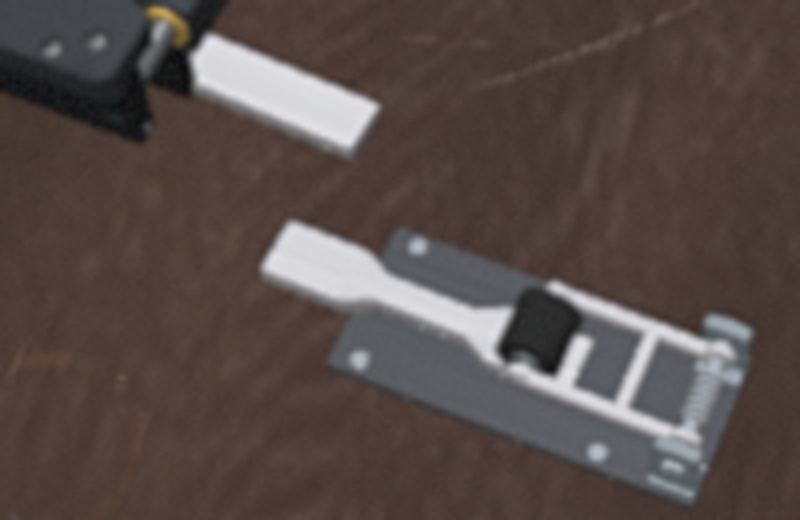

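The piece lies straight in the jig: near end (312,211), plate edge row 158, roller (315,47) on the wide end. The robot is clear, so I hand in.

Run:
```python
from h import *
p=imaging.capture("wrist")
for n,uv,z in [("near end",(312,211),15),("front",(314,158),6)]:
    X=onz(p,uv,z);print(n,place(np.array([X[:2]-[632,-366]]),0,0,.177).round(1))
print(r.sign_off())
```

```text
near end [[-112.8    1.4]]
front [[-74.4  -0.2]]
the job is handed in; nothing more can be done
None
```

The waisted piece is in the jig, flat and straight on the plate, with the roller bearing on the wide end that went in. I let go of it, backed the gripper well clear and handed the job in at about 16.5 s.

- **How it went:** I gripped the robot-side wide end and carried the piece to the jig. The straight bar lay across the way in, so I swept it about 50–60 mm aside with the closed gripper and the held piece; it stayed on the desk. I then slid the piece in along the plate, under the roller.
- **Wrist camera after release:** the near end is at jig x ≈ -112.8 mm, which puts the centre at about -48 mm. The near end is about 1.5 mm off the centreline. The roller sits on the middle of the wide end.
- **Before letting go:** the same camera gave the centre at about x = -49.5, y = -0.4 mm.
- **Disagreement:** the side camera's network mark put the centre at x ≈ -43.7, y ≈ +1.6 mm. That is about 4 mm from the wrist reading and still within tolerance.
- **Not measured:** I judged the hold-down arm's angle and the piece's tilt only by eye, and both looked right. Wrist force readings at the end of each move stayed under about 4 N.

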